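Press the blocking plate onto the lens and hold it

TASK

Pick up the loose aluminium blocking plate by its black bow handle, lay it over the lens blocker with its slot around the tall guide post, about a centimetre short of its place, and slide it along until its hole drops over the short locating pin that it hides. Then press it fully down against the sprung lens until it lies flat on both pedestals, and finish while still holding it pressed down there, as its adhesive block needs the pressure to stick to the lens. Leave the other things on the counter where they are.

Things in the scene. Friction and masses are not known exactly. Their poses are not given: they have to be found in the camera images.
- blocking_plate: Loose flat aluminium plate 160 (x) by 76 (y) by 12 mm, about 0.45 kg, black bow handle on its middle. Origin: centre of its underside, z up. -x end: open U slot 13 mm wide, x = -80 to -52 mm, right through. At x = 64 mm the underside has a blind hole 12 mm wide, 12 mm deep, under a steel cap (24 mm wide, 6 mm high) on top. The sticky block is let into the underside's middle, flush.
- handle (a point): Centre of the black bar of the bow handle on the blocking plate: 38 mm above the plate's underside, over the plate's middle. The bar is 90 mm long along the plate's x, 18 mm wide (y) and 24 mm high, its underside 14 mm above the plate's top.
- bush (a point): Centre of the mouth of the blind hole, in the plane of the plate's underside, plate frame (64, 0, 0) mm; axes as the plate.
- slot (a point): Point in the plate's slot where the guide post's axis stands when the plate is home: plate frame (-64, 0, 0) mm, in the plane of the underside; axes as the plate.
- blocker: Fixed lens blocker: grey base 196 (x) by 104 (y) by 26 mm with two aluminium pedestals, 36 by 76 mm, at x = -64 and +64 mm, tops 40 mm above the counter; a clear lens on a round lit stage between them. Origin: centre of its underside, z up. Plate home: flat on both pedestals, centred on the base, x axes the same way, underside at z = 40 mm.
- pin_tip (a point): Tip of the short locating pin on the +x pedestal: blocker frame (64, 0, 50) mm. Steel, 10 mm diameter, 10 mm tall above the pedestal, tip chamfered to 5.6 mm over the top 2.8 mm; fits the plate's blind hole with 1 mm clearance all round. Axes as the blocker.
- post_tip (a point): Tip of the tall guide post on the blocker's -x pedestal: blocker frame (-64, 0, 68) mm. Steel, 10 mm diameter, 28 mm tall above the pedestal; it stands in the plate's slot. Axes as the blocker.
- lens_top (a point): Highest point of the clear lens (68 mm diameter, slightly domed), on the blocker's middle axis, 44 mm above the counter at rest, so that it meets the plate 4 mm before the plate is home. Axes as the blocker.
- lens_bed (a joint): How far the sprung lens bed is pressed down, m: 0 at rest, about 0.004 with the plate home on the pedestals. The spring pushes up with about 6 N at 0 and 12 N at 0.004 (more than the plate weighs: it lifts the plate if nobody presses).
- spare_block_1: Bystander: small black lens block, disc 24 mm diameter with a stem, 18 mm high; origin: centre of its underside.
- spare_block_2: Bystander: a second block like it.
- pad_jar: Bystander: small closed jar with a white lid, 56 mm diameter, 55 mm high; origin: centre of its underside.
- cleaner_bottle: Bystander: white bottle, 54 mm diameter, 150 mm high; origin: centre of its underside.
- spectacles: Bystander: folded black spectacles, 136 mm wide (y), about 42 mm high; origin under their middle.
- pliers: Bystander: pliers lying flat along x, 150 mm long, 12 mm high; origin under the rivet.
- screwdriver: Bystander: screwdriver lying along its x, 150 mm long; origin under its middle.
- lens_packet: Bystander: flat paper lens packet 82 by 82 by 10 mm; origin: centre of its underside.

How it is judged:
On the way:
1. the plate is laid over the blocker, its slot around the guide post, 3 to 25 mm short of the locating pin (horizontal distance between bush and pin_tip between 0.003 and 0.025 m and z of bush in the frame of blocker between 0.04 and 0.055 m and z of slot in the frame of blocker below 0.06 m and y of slot in the frame of blocker between -0.006 and 0.006 m), for 0.1 s.
At the end, for the whole second after the job is handed in: For the last second the plate is home and still: hole within 2.5 mm of the pin axis, post in the slot (4 mm), both ends of the underside within 1.5 mm of the pedestals, tilt under 0.03 rad, lens bed down more than 3 mm, and the fingers hold or press the plate with over 3 N (horizontal distance between bush and pin_tip below 0.0025 m and z of bush in the frame of blocker between 0.037 and 0.0415 m and z of slot in the frame of blocker below 0.0415 m and y of slot in the frame of blocker between -0.004 and 0.004 m and x of slot in the frame of blocker below -0.058 m and angle between blocking_plate's own z axis and vertical below 0.03 rad and value of joint lens_bed above 0.003 m and linear speed of blocking_plate below 0.02 m/s and contact force between the fingers and blocking_plate above 3 N); the arm keeps its last pose, push and grip.
It fails at once if another thing on the counter is pushed more than 30 mm from its place (distance of any of spare_block_1, spare_block_2, pad_jar, cleaner_bottle, spectacles, pliers, screwdriver, lens_packet from where it was at the start of the episode above 0.03 m).
It also fails if it takes over 42 s, if anything falls off the work surface, if the arm or the gripper's body presses on something with over 40 N, if the wrist force passes 120 N, or if a joint passes its speed limit or range.

ROBOT

A 6-joint arm with a two-finger parallel gripper is mounted at the origin on the work surface. World frame = base frame: x ahead of the robot, y to its left, z up, the work surface at z = 0. Lengths are in m, angles in rad, forces in N, time in s.
With the tool pointing down it reaches from about 0.25 to 0.725 m from the base axis. Payload 4 kg.
Tool frame: the origin (TCP) lies midway between the tips of the shut fingers; the grasp point (between the pads) lies 19 mm behind it; x points along the fingers, y is the direction in which the jaws open and shut, and the axes are right-handed (so a half turn about x gives the same grasp; the last joint's range is limited). The gripper opens to 85 mm and grips with 20 to 120 N. Pads are 22 mm wide; open, the fingers measure 114 mm over their backs; the gripper's body (76 mm by 85 mm) begins 54 mm behind the grasp point. The pads swing forward as they close: fully open they stand 13 mm farther back than shut.
Start: joints at [0, 0.241, 0.005, 1.335, 0, 1.571], TCP at [0.5, -0, 0.231] pointing down, gripper open.
Joint ranges: [-2.72, 2.72], [-1.05, 1.87], [-1.09, 1.28], [-1.99, 2.15], [-1.42, 1.44], [-3.14, 3.14]. Speed limits (rad/s): [2.79, 2.79, 3.14, 3.14, 3.14, 3.14].

INTERFACE

Orientations are given as a unit quaternion [x, y, z, w].
In Python, from workcell import * gives the robot as it stands.
- The arm moves only by the tool play_rows, never from a script. Its argument "plan" is a list of rows, each a list of 7 numbers: the shift along the tool's x, y, z in mm, then the turn, a rotation vector about the tool's x, y, z in rad, then the closure, from -1 (fully open) to 1 (shut). In form: [[x, y, z, rx, ry, rz, grip], ...]. A call has 1 to 20 rows; each row shifts and turns the commanded pose from where the row before left it, along the tool's axes as they then stand; what a row does not reach is not made up. A row lasts 1/12 s, in which the tool goes at most 41.7 mm and 7.16 degrees, less where a joint would pass 70% of its speed; a pose out of reach is approached as far as the arm can. A call with a gripper value outside its range is refused whole. The fingers move at their own pace and stop on an object; the grip force is fixed at half the most. Time passes only in rows, so rows that do not move let the fingers close. It gives the time, the measured TCP pose, the force and the opening at its end, in the units of the state.
- get_obs(): the state, without advancing time (a new reading comes with each control period).
- camera(name): name is "scene" or "side" or "wrist"; returns a dict with "frame" (420x560x3 uint8, red, green, blue), "depth" (420x560 float32, m along the optical axis (not along the pixel's ray), 0 where there is no reading), "fx", "fy", "cx", "cy" (pixels), "camera_from_world" (4x4, takes a point from world to camera coordinates). Camera axes: x right, y up, looking along -z (the intrinsics and any distortion apply to the point x, -y, -z); pixel columns grow to the right and rows downward; lengths in m; the calibration is good to about 2 mm. The wrist camera is an equidistant fisheye: a pixel r from the principal point sees the ray r / f radians off the axis. A picture is of the moment at which its call begins.
- job_done(): hands the job in, once; it reports no verdict.
Trained networks look in a picture, given as the dict that the camera call returned (one of the last four; its "shot" number tells which), for a name from the list of things; names that differ only in an ending like _2 or _b are one class to them, and where a whole thing is asked for, a point or a joint stands for the part that bears it (a point fixed in the world has none). Each returns a list of dicts, best first, with "confidence" (0 to 1); they miss things now and then, are a little off and sometimes report something else, mostly with a low value. They report only what shows in the picture. A call takes as long as a camera call.
- search_frame(thing, picture): "centre" ([x, y, z] in m, in world coordinates, good to about 4 mm: the middle of the surface that is visible of it).
- pinpoint(thing, picture): "centre" ([x, y, z] in m, in world coordinates, good to about 4 mm: a listed point, or the origin of a listed thing).
The state is a dict: "clock": time; "joint_pos": joint angles; "joint_vel": joint speeds; "tau": joint torques, N m; "eef_pos": TCP position; "tool_rot": TCP orientation; "ft_force": force on the tool from outside, world axes, zero at the start; "ft_torque": the same for the moment, N m; "grip_width": finger opening in m.
Only numpy, scipy, OpenCV 4.12 (cv2) and the standard library are available. Lean on these libraries where they do the work, as an engineer would, in place of code of your own. Each camera call takes 0.05 s, during which the arm holds its last target. There are 200 camera calls.

## Working session

There is one attempt and no reset: what is moved stays moved. The work goes in short steps, Python scripts to look and compute and a tool call to move; the robot and the scene stay as the last step left them, time stands still between calls to the robot, and variables do not carry over. Pictures are saved under pics/ and viewed, about 8 in all and at most 12, crops included, and the job is handed in when it is done.

Besides the shell and the picture viewer there is one more tool, called after "Emit:" in YAML: its name, and indented under it one key for each argument. play_rows: Moves the arm, as the interface text tells. Its arguments: {"type":"object","properties":{"plan":{"type":"array","items":{"type":"array","items":{"type":"number"}}}},"required":["plan"]}

```bash
mkdir -p pics
cat > h.py <<'E'
from workcell import *
import numpy as np, cv2
def save(c,n): cv2.imwrite(f'pics/{n}.png',c['frame'][:,:,::-1])
def cloud(c):
    d=c['depth']; v,u=np.mgrid[:d.shape[0],:d.shape[1]]
    P=np.stack([(u-c['cx'])/c['fx']*d,-(v-c['cy'])/c['fy']*d,-d,np.ones_like(d)],-1)
    W=P@np.linalg.inv(c['camera_from_world']).T
    W[d<=0]=np.nan
    return W[...,:3]
E
python3 - <<'E'
from h import *
o=get_obs(); print(o['clock'],o['eef_pos'],o['tool_rot'],o['grip_width'])
for n in ('scene','side'):
    c=camera(n); save(c,n+'1')
    np.savez(f'{n}1.npz',**c)
    for t in ('blocking_plate','handle','bush','slot','blocker','pin_tip','post_tip','lens_top'):
        print(n,t,[(np.round(r['centre'],4).tolist(),round(r['confidence'],2)) for r in pinpoint(t,c)[:2]])
print(get_obs()['clock'])
E
```

```text
0.0 [4.99373888e-01 5.18540449e-06 2.30423048e-01] [-0.499485   -0.50051723  0.50051779 -0.49947891] 0.0851874632546871
scene blocking_plate [([0.4851, 0.2499, -0.0004], 0.74)]
scene handle [([0.4901, 0.2504, 0.0392], 0.56)]
scene bush [([0.4204, 0.2341, 0.0047], 0.84)]
scene slot [([0.5494, 0.2665, 0.0011], 0.56)]
scene blocker [([0.5191, -0.2457, 0.0024], 0.72), ([0.7357, -0.2262, -0.0061], 0.7)]
scene pin_tip [([0.4534, -0.2604, 0.0481], 0.69), ([0.7387, -0.2265, -0.0059], 0.36)]
scene post_tip [([0.585, -0.2324, 0.0702], 0.8)]
scene lens_top [([0.5196, -0.2498, 0.0454], 0.83), ([0.5455, 0.2684, -0.0009], 0.68)]
side blocking_plate [([0.4867, 0.2539, -0.0026], 0.91), ([0.4157, 0.0058, 0.0022], 0.62)]
side handle [([0.4871, 0.2493, 0.0374], 0.57)]
side bush [([0.4206, 0.2337, -0.0024], 0.71), ([0.7394, -0.2289, 0.0053], 0.61)]
side slot [([0.5505, 0.2642, -0.0051], 0.85), ([0.4887, 0.2505, 0.0006], 0.33)]
side blocker [([0.52, -0.2505, 0.0031], 0.88), ([0.3112, 0.2187, -0.0028], 0.27)]
side pin_tip [([0.4567, -0.2616, 0.0519], 0.93)]
side post_tip [([0.5883, -0.2332, 0.0669], 0.9), ([0.415, 0.004, -0.0016], 0.38)]
side lens_top [([0.5178, -0.2462, 0.0459], 0.74)]
0.9
```

View pics/scene1.png

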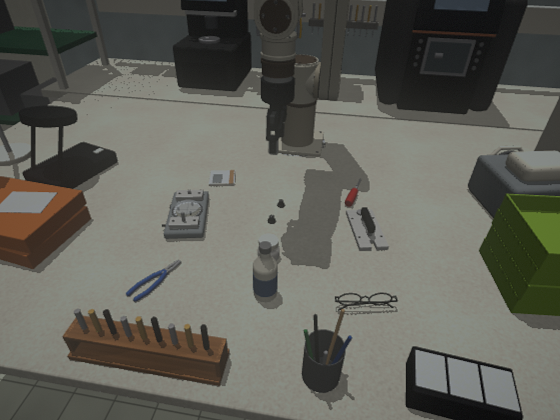

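Run:
```python
from h import *
for n in ('scene','side'):
    c=dict(np.load(n+'1.npz')); W=cloud(c); x,y,z=W[...,0],W[...,1],W[...,2]
    def rect(nm,m):
        p=W[m]; 
        if len(p)<20: print(n,nm,len(p)); return
        r=cv2.minAreaRect((p[:,:2]*1000).astype(np.float32)); print(n,nm,len(p),np.round(r[0],1),np.round(r[1],1),round(r[2],1),'z',np.round(np.median(p[:,2]),4))
    A=(abs(x-.487)<.1)&(abs(y-.25)<.07)
    B=(abs(x-.52)<.12)&(abs(y+.247)<.085)
    rect('platetop',A&(abs(z-.012)<.004)); rect('bar',A&(z>.044)&(z<.058))
    rect('base',B&(abs(z-.026)<.004))
    P1=B&(x<.485)&(abs(z-.04)<.003); P2=B&(x>.555)&(abs(z-.04)<.003)
    rect('ped+',P1);rect('ped-',P2); rect('post',B&(x>.56)&(z>.052)&(z<.075)); rect('pin',B&(x<.48)&(z>.0455)&(z<.055))
    rect('high',(z>.06)&(z<.3)&(abs(y)<.4)&(x>.2)&(x<.8)&(W[...,2]<.16))
```

```text
scene platetop 762 [473.3 251.4] [187.6  77.8] 13.9 z 0.0142
scene bar 158 [486.9 253.1] [87.9 18. ] 13.0 z 0.0513
scene base 631 [ 523.1 -243.1] [195.3 105.1] 13.0 z 0.0278
scene ped+ 147 [ 458.7 -257.2] [38.  75.6] 12.3 z 0.0416
scene ped- 212 [ 582. -229.] [39.4 76.2] 13.6 z 0.0416
scene post 24 [ 583.2 -228.5] [9.6 8.3] 12.5 z 0.0647
scene pin 9
scene high 832 [648.3 -70.7] [337.  104.9] 51.2 z 0.1016
side platetop 843 [486.8 248.4] [162.9  78.4] 13.0 z 0.0123
side bar 180 [485.2 247.5] [88.2 20. ] 14.4 z 0.0489
side base 1861 [ 520.2 -249.4] [194.9 104.3] 13.1 z 0.0267
side ped+ 677 [ 458.7 -262.6] [38.4 76.7] 13.0 z 0.0405
side ped- 505 [ 578.  -234.8] [51.2 76.8] 15.0 z 0.0406
side post 47 [ 582.2 -233.5] [8.8 9.8] 75.9 z 0.0616
side pin 23 [ 457.1 -263.3] [6.5 8.2] 44.8 z 0.0494
side high 710 [ 680.7 -108.5] [322.6  52.7] 59.6 z 0.0967
```

The scene shows the plate at about (368,228), the blocker at (187,213), and the cleaner bottle and jar between them at (265,270). Both cameras put the plate and the blocker at the same yaw of about 13°, each with its +x end toward the robot. First I move above the handle and start the turn.

Emit:
play_rows:
  plan:
    - [0,-2,-25,-0.0,0,0,-1]
    - [0,-2,-25,0,0,0,-1]
    - [0,-2,-25,0,0,0,-1]
    - [0,-2,-25,0,0,0,-1]
    - [0,-1,-25,0,0,0,-1]
    - [0,-1,-25,0,0,0,-1]
    - [0,-1,-25,0,0,0,-1]
    - [0,-1,-25,0,0,0,-1]
    - [0,-1,-25,0,0,0,-1]
    - [0,0,-25,0,0,0,-1]
    - [0,0,0,-0.1,0,0,-1]
    - [0,0,0,-0.1,0,0,-1]
    - [0,0,0,-0.1,0,0,-1]
    - [0,0,0,-0.1,0,0,-1]

```text
clock: 2.07
eef_pos: [0.4869, 0.2504, 0.2311]
tool_rot: [0.389, 0.591, -0.389, 0.59]
ft_force: [0.2, 0.2, -0.2]
grip_width: 0.0854
```

Run:
```python
from h import *
from scipy.spatial.transform import Rotation as R
o=get_obs(); print(o['clock'],o['eef_pos'],o['joint_pos'],R.from_quat(o['tool_rot']).as_matrix().round(3))
```

```text
2.0667 [0.48688652 0.25036135 0.23113797] [ 4.74957312e-01  3.35683143e-01  1.34358672e-01  1.36974350e+00
 -1.32845715e-05  1.64010591e+00] [[-0.     0.919  0.395]
 [-0.     0.395 -0.919]
 [-1.    -0.     0.   ]]
```

Emit:
play_rows:
  plan:
    - [5,0,0,-0.1,0,0,-1]
    - [5,0,0,-0.1,0,0,-1]
    - [5,0,0,-0.1,0,0,-1]
    - [5,0,0,-0.1,0,0,-1]
    - [5,0,0,-0.1,0,0,-1]
    - [5,0,0,-0.1,0,0,-1]
    - [5,0,0,-0.1,0,0,-1]
    - [5,0,0,-0.1,0,0,-1]
    - [5,0,0,-0.1,0,0,-1]
    - [5,0,0,-0.1,0,0,-1]
    - [5,0,0,-0.1,0,0,-1]
    - [5,0,0,-0.1,0,0,-1]
    - [10,0,0,-0.1,0,0,-1]
    - [10,0,0,-0.1,0,0,-1]
    - [10,0,0,0,0,0,-1]
    - [10,0,0,0,0,0,-1]
    - [0,0,0,0,0,0,-1]

```text
clock: 3.48
eef_pos: [0.4856, 0.2493, 0.1289]
tool_rot: [-0.081, 0.704, 0.08, 0.701]
ft_force: [0.4, -0.0, -0.1]
grip_width: 0.0855
```

```bash
cat >> h.py <<'E'
from scipy.spatial.transform import Rotation as R
def wcloud(c):
    d=c['depth']; v,u=np.mgrid[:d.shape[0],:d.shape[1]].astype(float)
    a=(u-c['cx'])/c['fx']; b=(v-c['cy'])/c['fy']; th=np.hypot(a,b)
    k=np.where(th>1e-6,np.tan(np.minimum(th,1.5))/np.maximum(th,1e-6),1)
    P=np.stack([a*k*d,-b*k*d,-d,np.ones_like(d)],-1)
    W=(P@np.linalg.inv(c['camera_from_world']).T)[...,:3]; W[(d<=0)|(th>1.3)]=np.nan
    return W
def rect(W,nm,m):
    p=W[m]
    if len(p)<10: print(nm,len(p)); return
    r=cv2.minAreaRect((p[:,:2]*1000).astype(np.float32)); print(nm,len(p),np.round(r[0],1),np.round(r[1],1),round(r[2],1),'z',np.round(np.median(p[:,2]),4))
E
python3 - <<'E'
from h import *
o=get_obs(); print(o['clock'],o['eef_pos'],o['joint_pos'].round(3) if hasattr(o['joint_pos'],'round') else o['joint_pos'],R.from_quat(o['tool_rot']).as_matrix().round(3))
c=camera('wrist'); save(c,'w1'); np.savez('w1.npz',**c); W=wcloud(c); x,y,z=np.moveaxis(W,-1,0)
A=(abs(x-.487)<.1)&(abs(y-.25)<.07)
rect(W,'top',A&(abs(z-.012)<.004)); rect(W,'bar',A&(z>.045)&(z<.056))
for t in ('blocking_plate','handle','bush','slot'):
        print(t,[(np.round(r['centre'],4).tolist(),round(r['confidence'],2)) for r in pinpoint(t,c)[:2]])
E
```

```text
3.4833 [0.48559904 0.24928587 0.12886206] [ 0.474  0.398 -0.049  1.129  0.     0.247] [[-0.004 -0.225  0.974]
 [-0.002  0.974  0.225]
 [-1.    -0.001 -0.004]]
top 11710 [473.3 247.9] [187.   76.7] 13.9 z 0.009
bar 2194 [485.3 250.9] [87.  15.9] 13.8 z 0.0465
blocking_plate [([0.4841, 0.2496, -0.0012], 0.61), ([0.5522, 0.265, 0.0034], 0.44)]
handle [([0.4844, 0.2541, 0.0339], 0.63)]
bush [([0.4273, 0.2375, -0.0029], 0.71)]
slot []
```

View pics/w1.png

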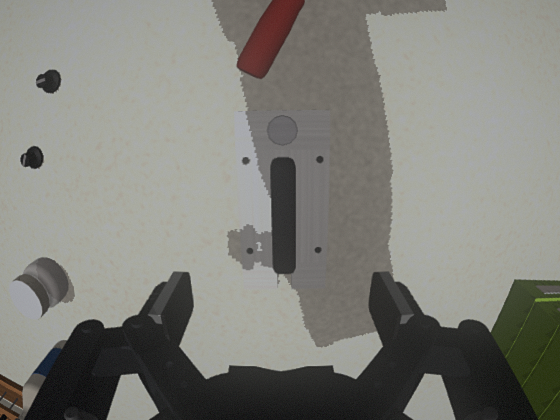

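The wrist view has the bar centred at column 284, midway between the fingers (about 281), and aligned with them. Going down and gripping.

Emit:
play_rows:
  plan:
    - [12,1,0,0,0,0,-1]
    - [12,0,0,0,0,0,-1]
    - [12,0,0,0,0,0,-1]
    - [12,0,0,0,0,0,-1]
    - [12,0,0,0,0,0,-1]
    - [12,0,0,0,0,0,-1]
    - [12,0,0,0,0,0,-1]
    - [10,0,0,0,0,0,-1]
    - [8,0,0,0,0,0,-1]
    - [5,0,0,0,0,0,-1]
    - [3,0,0,0,0,0,-1]
    - [0,0,0,0,0,0,-1]
    - [0,0,0,0,0,0,1]
    - [0,0,0,0,0,0,1]
    - [0,0,0,0,0,0,1]
    - [0,0,0,0,0,0,1]
    - [0,0,0,0,0,0,1]
    - [0,0,0,0,0,0,1]
    - [0,0,0,0,0,0,1]
    - [0,0,0,0,0,0,1]

```text
clock: 5.4
eef_pos: [0.487, 0.2514, 0.0218]
tool_rot: [-0.081, 0.702, 0.081, 0.703]
ft_force: [-0.7, 0.2, 3.5]
grip_width: 0.0173
```

Gripped at 17.3 mm. Lifting, then checking the bottle against the carry path.

Emit:
play_rows:
  plan:
    - [-5,0,0,0,0,0,1]
    - [-8,0,0,0,0,0,1]
    - [-12,0,0,0,0,0,1]
    - [-15,0,0,0,0,0,1]
    - [-15,0,0,0,0,0,1]
    - [-15,0,0,0,0,0,1]
    - [-15,0,0,0,0,0,1]
    - [-15,0,0,0,0,0,1]
    - [-10,0,0,0,0,0,1]
    - [-5,0,0,0,0,0,1]
    - [0,0,0,0,0,0,1]

```text
clock: 6.32
eef_pos: [0.4873, 0.2511, 0.1374]
tool_rot: [-0.081, 0.702, 0.081, 0.703]
ft_force: [0.3, 0.0, -4.1]
grip_width: 0.0171
```

Run:
```python
from h import *
o=get_obs(); print(o['clock'],o['eef_pos'],o['ft_force'],o['ft_torque'],o['grip_width'])
c=camera('side'); save(c,'s2'); W=cloud(c); x,y,z=np.moveaxis(W,-1,0)
for t in ('cleaner_bottle','pad_jar'):
    print(t,[(np.round(r['centre'],3).tolist(),round(r['confidence'],2)) for r in pinpoint(t,c)[:2]])
A=(abs(x-.487)<.12)&(abs(y-.25)<.08)
for a in (.09,.1,.11,.12,.13,.14,.15): print(a,int((A&(abs(z-a)<.005)).sum()),end=' ')
m=A&(z>.06)&(z<.125)
p=W[m]; 
for lo in (.08,.09,.1,.11,.12): rect(W,lo,A&(z>lo)&(z<lo+.01))
```

```text
6.3167 [0.48732728 0.25114934 0.13737775] [ 0.29621072  0.04597607 -4.0548055 ] [ 0.02243523 -0.00886578  0.03005192] 0.017100172975052074
cleaner_bottle [([0.759, 0.018, -0.002], 0.71)]
pad_jar [([0.635, 0.006, 0.002], 0.6)]
0.09 0 0.1 0 0.11 1 0.12 275 0.13 850 0.14 51 0.15 128 0.08 0
0.09 0
0.1 0
0.11 118 [486.7 247.3] [160.4  75.9] 12.6 z 0.118
0.12 928 [486.7 248.9] [164.5  81.8] 13.4 z 0.1276
```

View pics/s2.png

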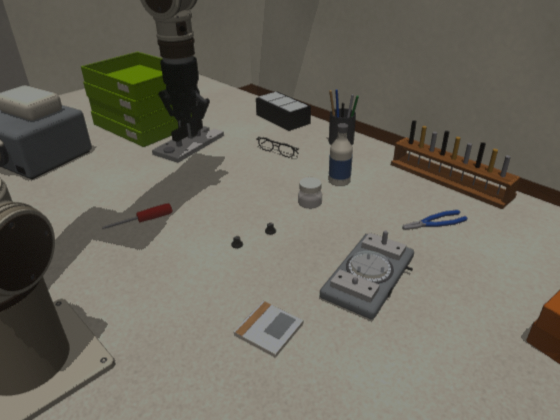

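The plate hangs level at (190,143), with the jar (310,190) and bottle (340,165) well away from the carry line and the blocker at (370,270). Carrying it to a point above the blocker.

Emit:
play_rows:
  plan:
    - [0,-8,-1.4,0,0,0,1]
    - [0,-16,-2.9,0,0,0,1]
    - [0,-26,-4.7,0,0,0,1]
    - [0,-30,-5.4,0,0,0,1]
    - [0,-30,-5.4,0,0,0,1]
    - [0,-30,-5.4,0,0,0,1]
    - [0,-30,-5.4,0,0,0,1]
    - [0,-30,-5.4,0,0,0,1]
    - [0,-30,-5.4,0,0,0,1]
    - [0,-30,-5.4,0,0,0,1]
    - [0,-30,-5.4,0,0,0,1]
    - [0,-30,-5.4,0,0,0,1]
    - [0,-30,-5.4,0,0,0,1]
    - [0,-30,-5.4,0,0,0,1]
    - [0,-30,-5.4,0,0,0,1]
    - [0,-30,-5.4,0,0,0,1]
    - [0,-26,-4.7,0,0,0,1]
    - [0,-16,-2.9,0,0,0,1]
    - [0,-10,-1.7,0,0,0,1]
    - [0,0,0,0,0,0,1]

```text
clock: 8.13
eef_pos: [0.5116, -0.2505, 0.1354]
tool_rot: [-0.08, 0.703, 0.08, 0.702]
ft_force: [0.7, 0.4, -4.5]
grip_width: 0.0168
```

Emit:
play_rows:
  plan:
    - [8,0,0,0,0,0,1]
    - [12,0,0,0,0,0,1]
    - [8,0,0,0,0,0,1]
    - [0,0,0,0,0,0,1]
    - [0,0,0,0,0,0,1]

```text
clock: 8.55
eef_pos: [0.5116, -0.2468, 0.1073]
tool_rot: [-0.081, 0.703, 0.082, 0.702]
ft_force: [0.5, -0.8, -4.8]
grip_width: 0.0169
```

Run:
```python
from h import *
o=get_obs(); print(o['clock'],o['eef_pos'],o['ft_force'],o['grip_width'],o['joint_pos'],R.from_quat(o['tool_rot']).as_matrix().round(4))
for n in ('wrist','side','scene'):
    c=camera(n); save(c,n+'3'); np.savez(n+'3.npz',**c); W=wcloud(c) if n=='wrist' else cloud(c); x,y,z=np.moveaxis(W,-1,0)
    for t in ('post_tip','pin_tip','slot','bush','blocking_plate','blocker'):
        print(n,t,[(np.round(r['centre'],4).tolist(),round(r['confidence'],2)) for r in pinpoint(t,c)[:2]])
    A=(abs(x-.515)<.12)&(abs(y+.247)<.085)
    rect(W,'plate',A&(z>.092)&(z<.106)); rect(W,'base',A&(abs(z-.026)<.005)); rect(W,'post',A&(x>.56)&(z>.053)&(z<.075)); rect(W,'bar',A&(z>.127)&(z<.14))
cv2.imwrite('pics/w3.png',np.hstack([cv2.imread('pics/wrist3.png')[60:360,140:420],cv2.resize(cv2.imread('pics/side3.png')[180:340,290:450],(320,300))]))
```

```text
8.55 [ 0.51163698 -0.24681152  0.10730538] [ 0.49821106 -0.8021014  -4.75447005] 0.016942322229189778 [-4.49573606e-01  4.55934207e-01 -1.76949186e-02  1.09990102e+00
  2.02693966e-04 -6.80286873e-01] [[-0.0024 -0.2287  0.9735]
 [ 0.0014  0.9735  0.2287]
 [-1.      0.0019 -0.002 ]]
wrist post_tip []
wrist pin_tip [([0.4958, -0.0105, 0.0015], 0.53)]
wrist slot []
wrist bush [([0.4483, -0.2618, 0.0854], 0.61)]
wrist blocking_plate []
wrist blocker []
plate 22701 [ 509.4 -247.4] [158.1  76.7] 13.6 z 0.0945
base 1126 [ 429.9 -268.1] [ 6.8 99.7] 13.3 z 0.0223
post 0
bar 7901 [ 508.2 -246.7] [85.6 42.4] 30.2 z 0.1319
side post_tip [([0.5129, -0.2512, 0.0881], 0.66)]
side pin_tip [([0.4558, -0.2608, 0.0509], 0.64), ([0.5764, -0.233, 0.0811], 0.19)]
side slot [([0.5732, -0.2319, 0.0831], 0.61)]
side bush [([0.6326, 0.0041, 0.001], 0.71), ([0.4492, -0.2656, 0.0878], 0.68)]
side blocking_plate [([0.5143, -0.2437, 0.0903], 0.95)]
side blocker [([0.5207, -0.2524, 0.0034], 0.89)]
plate 1989 [ 512.1 -249.6] [163.8  77.1] 13.5 z 0.0997
base 1676 [ 519.6 -250.7] [195.8 104.2] 12.3 z 0.0266
post 0
bar 414 [ 505.1 -250.2] [43.6 74.5] 82.6 z 0.1365
scene post_tip [([0.5834, -0.2319, 0.0697], 0.66)]
scene pin_tip [([0.4533, -0.2611, 0.0473], 0.97), ([0.6346, 0.0076, -0.0001], 0.17)]
scene slot [([0.5722, -0.229, 0.0868], 0.73), ([0.4495, -0.2632, 0.0918], 0.32)]
scene bush [([0.4478, -0.2612, 0.089], 0.58)]
scene blocking_plate [([0.5127, -0.2473, 0.0846], 0.98)]
scene blocker [([0.52, -0.2467, -0.0004], 0.74)]
plate 729 [ 511.1 -245.2] [164.  77.] 13.5 z 0.1007
base 640 [ 524.5 -246. ] [195.7 111.5] 12.8 z 0.0279
post 22 [ 582.9 -228.2] [7.7 8.3] 74.6 z 0.0652
bar 166 [ 513.9 -243.7] [44.  82.6] 84.9 z 0.137
```

View pics/w3.png

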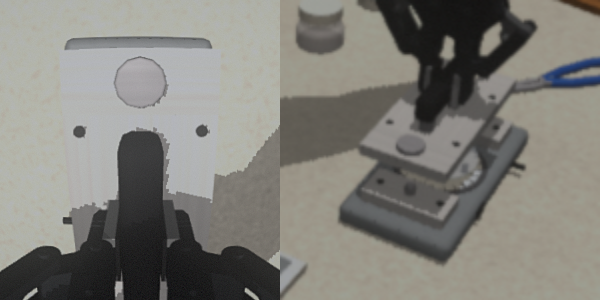

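The plate is about 10 mm short and roughly 1 mm off sideways, going by the three cameras. I correct that and lower gently until the post tip would just be in the slot.

Emit:
play_rows:
  plan:
    - [4,-1,0,0,0,0,1]
    - [4,0,0,0,0,0,1]
    - [4,0,0,0,0,0,1]
    - [3,0,0,0,0,0,1]
    - [2,0,0,0,0,0,1]
    - [2,0,0,0,0,0,1]
    - [1,0,0,0,0,0,1]
    - [1,0,0,0,0,0,1]
    - [0,0,0,0,0,0,1]
    - [0,0,0,0,0,0,1]

```text
clock: 10.43
eef_pos: [0.5126, -0.2493, 0.0874]
tool_rot: [-0.081, 0.702, 0.081, 0.702]
ft_force: [1.1, 0.1, -3.9]
grip_width: 0.0174
```

Run:
```python
from h import *
o=get_obs(); print(o['clock'],o['eef_pos'],o['ft_force'],o['ft_torque'])
ims=[]
for n,s in (('side',(190,330,320,440)),('scene',(170,250,150,230))):
    c=camera(n); save(c,n+'4'); np.savez(n+'4.npz',**c); W=cloud(c); x,y,z=np.moveaxis(W,-1,0)
    A=(abs(x-.515)<.12)&(abs(y+.247)<.085)
    for lo in (.07,.074,.078,.082): print(lo,(A&(z>lo)&(z<lo+.004)).sum())
    rect(W,'plate',A&(z>.07)&(z<.085)); rect(W,'base',A&(abs(z-.026)<.005))
    a,b,e,f=s; ims.append(cv2.resize(c['frame'][a:b,e:f,::-1],(400,int(400*(b-a)/(f-e))),interpolation=cv2.INTER_CUBIC)[:400])
h=min(i.shape[0] for i in ims)
cv2.imwrite('pics/p4.png',np.hstack([i[:h] for i in ims]))
```

```text
10.4333 [ 0.5126269  -0.24925613  0.08737067] [ 1.13381104  0.10050664 -3.88014668] [ 0.03540446  0.00804761 -0.02322798]
0.07 131
0.074 674
0.078 1081
0.082 130
plate 1994 [ 511.7 -250.9] [163.3  76.9] 13.4 z 0.0783
base 1499 [ 520.9 -249.9] [196.6 104.4] 13.1 z 0.0264
0.07 50
0.074 70
0.078 584
0.082 27
plate 729 [ 511.1 -246. ] [165.1  76.5] 13.4 z 0.0797
base 601 [ 523.  -242.2] [193.3 103.4] 12.9 z 0.0279
```

View pics/p4.png

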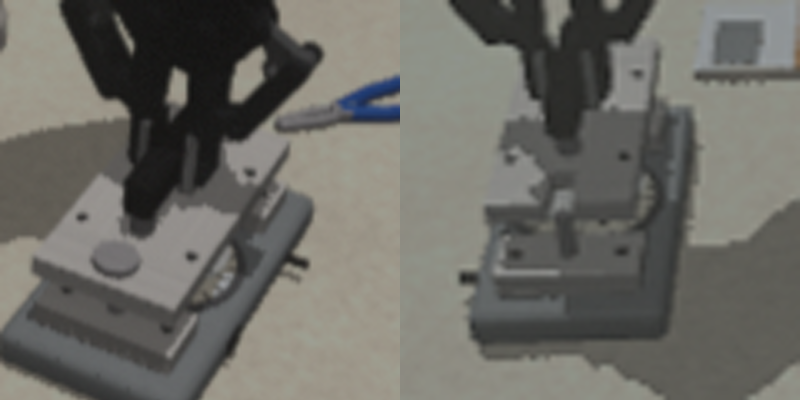

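The post shows at (567,235) right under the slot mouth at about (562,195), which puts it about 1 mm to the +y side. A small correction, then on down, watching the force.

Emit:
play_rows:
  plan:
    - [0,0.7,0,0,0,0,1]
    - [1,0,0,0,0,0,1]
    - [1,0,0,0,0,0,1]
    - [1,0,0,0,0,0,1]
    - [1,0,0,0,0,0,1]
    - [1,0,0,0,0,0,1]
    - [1,0,0,0,0,0,1]
    - [0,0,0,0,0,0,1]

```text
clock: 11.2
eef_pos: [0.5122, -0.2485, 0.081]
tool_rot: [-0.081, 0.703, 0.081, 0.702]
ft_force: [0.0, -0.1, -4.9]
grip_width: 0.0171
```

Emit:
play_rows:
  plan:
    - [1,0,0,0,0,0,1]
    - [1,0,0,0,0,0,1]
    - [1,0,0,0,0,0,1]
    - [1,0,0,0,0,0,1]
    - [1,0,0,0,0,0,1]
    - [1,0,0,0,0,0,1]
    - [1,0,0,0,0,0,1]
    - [0,0,0,0,0,0,1]
    - [0,0,0,0,0,0,1]

```text
clock: 11.95
eef_pos: [0.5124, -0.2485, 0.0742]
tool_rot: [-0.081, 0.703, 0.081, 0.702]
ft_force: [-0.4, 0.4, -5.4]
grip_width: 0.0168
```

Run:
```python
from h import *
o=get_obs(); print(o['clock'],o['eef_pos'],o['ft_force'],o['ft_torque'])
ims=[]
for n,s in (('side',(190,330,320,440)),('scene',(170,250,150,230))):
    c=camera(n); W=cloud(c); x,y,z=np.moveaxis(W,-1,0)
    A=(abs(x-.515)<.12)&(abs(y+.247)<.085)
    rect(W,'plate',A&(z>.059)&(z<.07)); rect(W,'base',A&(abs(z-.026)<.005))
    a,b,e,f=s; ims.append(cv2.resize(c['frame'][a:b,e:f,::-1],(400,int(400*(b-a)/(f-e))),interpolation=cv2.INTER_CUBIC)[:400])
h=min(i.shape[0] for i in ims)
cv2.imwrite('pics/p5.png',np.hstack([i[:h] for i in ims]))
```

```text
11.95 [ 0.51237521 -0.24851938  0.07420981] [-0.41960816  0.43832785 -5.39422405] [0.04300986 0.0055754  0.03069232]
plate 1820 [ 512.4 -249.6] [166.1  77.3] 13.3 z 0.0651
base 1422 [ 520.1 -250.2] [195.3 103.2] 12.2 z 0.0264
plate 701 [ 510.3 -245.5] [165.5  76.9] 13.5 z 0.0666
base 531 [ 522.5 -241.7] [193.4 102.6] 12.6 z 0.0275
```

View pics/p5.png

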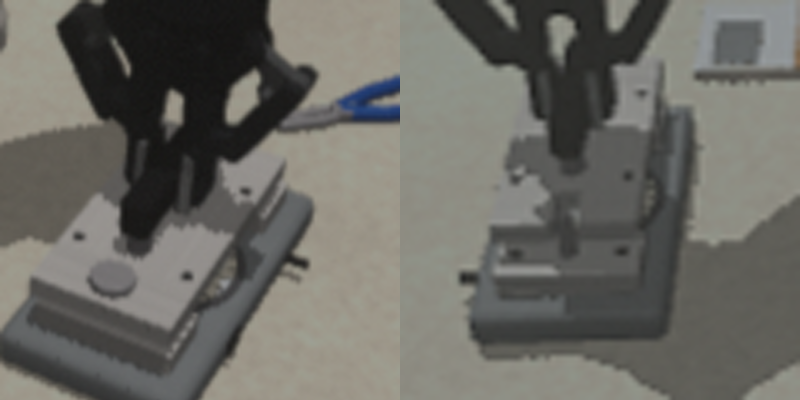

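The post stands in the slot, (568,240) up to about (565,205), with the underside at about 52 mm, about 10 mm short. Next, a light touch onto the pin.

Emit:
play_rows:
  plan:
    - [1,0,0,0,0,0,1]
    - [1,0,0,0,0,0,1]
    - [1,0,0,0,0,0,1]
    - [0,0,0,0,0,0,1]
    - [0,0,0,0,0,0,1]

```text
clock: 12.47
eef_pos: [0.5126, -0.2486, 0.0716]
tool_rot: [-0.081, 0.702, 0.081, 0.703]
ft_force: [-1.0, 0.1, -2.5]
grip_width: 0.0173
```

Emit:
play_rows:
  plan:
    - [0.6,0,0,0,0,0,1]
    - [0,0,1,0,0,0,1]
    - [0,0,1,0,0,0,1]
    - [0,0,1,0,0,0,1]
    - [0,0,1,0,0,0,1]
    - [0,0,1,0,0,0,1]
    - [0,0,1,0,0,0,1]
    - [0,0,1,0,0,0,1]
    - [0,0,0,0,0,0,1]

```text
clock: 13.22
eef_pos: [0.5206, -0.2465, 0.0703]
tool_rot: [-0.081, 0.701, 0.081, 0.703]
ft_force: [1.2, -0.5, -4.4]
grip_width: 0.0169
```

Emit:
play_rows:
  plan:
    - [0,0,1,0,0,0,1]
    - [0.5,0,0,0,0,0,1]
    - [0.5,0,0,0,0,0,1]
    - [0.5,0,0,0,0,0,1]
    - [0,0,0,0,0,0,1]
    - [0,0,0,0,0,0,1]

```text
clock: 13.72
eef_pos: [0.5205, -0.2466, 0.0691]
tool_rot: [-0.081, 0.702, 0.081, 0.703]
ft_force: [-0.1, 0.5, -3.9]
grip_width: 0.0168
```

Emit:
play_rows:
  plan:
    - [0.5,0,0,0,0,0,1]
    - [0.5,0,0,0,0,0,1]
    - [0.5,0,0,0,0,0,1]
    - [0.5,0,0,0,0,0,1]
    - [0,0,0,0,0,0,1]
    - [0,0,0,0,0,0,1]

```text
clock: 14.22
eef_pos: [0.5207, -0.2467, 0.0674]
tool_rot: [-0.081, 0.702, 0.081, 0.703]
ft_force: [2.3, 1.8, -4.0]
grip_width: 0.0169
```

Run:
```python
from h import *
for i in range(3):
    o=get_obs(); print(o['clock'],o['eef_pos'],o['ft_force'],o['ft_torque'])
ims=[]
for n,s in (('side',(190,330,320,440)),('scene',(170,250,150,230))):
    c=camera(n); W=cloud(c); x,y,z=np.moveaxis(W,-1,0)
    A=(abs(x-.52)<.12)&(abs(y+.247)<.085)
    P=A&(z>.05)&(z<.063); rect(W,'plate',P)
    p=W[P]; l=(p[:,:2]-[.52,-.248])@[-.974,-.225]
    for a,b in ((-.07,-.045),(.035,.075)): print('x',a,np.median(p[(l>a)&(l<b),2]).round(4))
    a,b,e,f=s; ims.append(cv2.resize(c['frame'][a:b,e:f,::-1],(400,int(400*(b-a)/(f-e))),interpolation=cv2.INTER_CUBIC)[:400])
h=min(i.shape[0] for i in ims)
cv2.imwrite('pics/p6.png',np.hstack([i[:h] for i in ims]))
```

```text
14.2167 [ 0.52068798 -0.24668526  0.06738672] [ 2.3363725   1.82344712 -4.03127822] [ 0.30221725 -0.47198854 -0.05784976]
14.2167 [ 0.52068798 -0.24668526  0.06738672] [ 2.3363725   1.82344712 -4.03127822] [ 0.30221725 -0.47198854 -0.05784976]
14.2167 [ 0.52068798 -0.24668526  0.06738672] [ 2.3363725   1.82344712 -4.03127822] [ 0.30221725 -0.47198854 -0.05784976]
plate 1855 [ 519.7 -248.5] [163.3  76.9] 13.4 z 0.0582
x -0.07 0.0584
x 0.035 0.0583
plate 712 [ 520.2 -243.1] [160.5  76.4] 13.4 z 0.0597
x -0.07 0.0598
x 0.035 0.0596
```

View pics/p6.png

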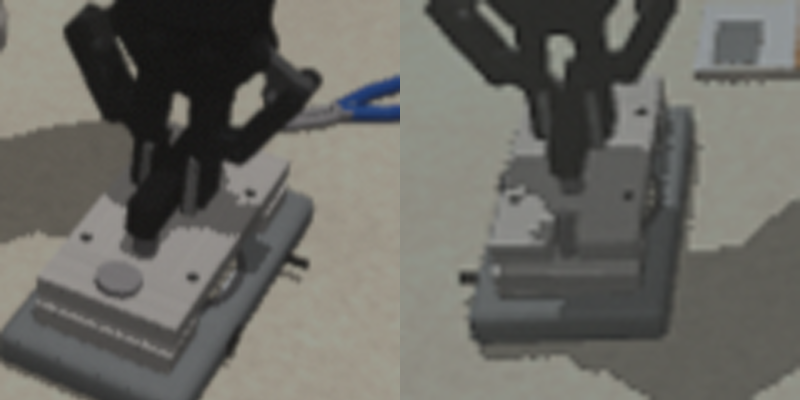

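The plate is level with its underside at about 45.6 mm, below the pin's tip, so the hole is over the pin. A small side force suggests the pin is rubbing, so I ease about 0.7 mm further along and keep pressing down.

Emit:
play_rows:
  plan:
    - [0,0.2,0.7,0,0,0,1]
    - [0,0,0,0,0,0,1]
    - [1,0,0,0,0,0,1]
    - [1,0,0,0,0,0,1]
    - [1,0,0,0,0,0,1]
    - [1,0,0,0,0,0,1]
    - [0,0,0,0,0,0,1]
    - [0,0,0,0,0,0,1]

```text
clock: 14.98
eef_pos: [0.5209, -0.2465, 0.0639]
tool_rot: [-0.081, 0.702, 0.081, 0.703]
ft_force: [-2.0, 2.2, 5.4]
grip_width: 0.017
```

Emit:
play_rows:
  plan:
    - [0.7,0,0,0,0,0,1]
    - [0.7,0,0,0,0,0,1]
    - [0.7,0,0,0,0,0,1]
    - [0.7,0,0,0,0,0,1]
    - [0,0,0,0,0,0,1]
    - [0,0,0,0,0,0,1]

```text
clock: 15.48
eef_pos: [0.5209, -0.2465, 0.0618]
tool_rot: [-0.081, 0.702, 0.081, 0.703]
ft_force: [-3.2, 1.4, 8.6]
grip_width: 0.0168
```

Emit:
play_rows:
  plan:
    - [0.5,0,0,0,0,0,1]
    - [0.5,0,0,0,0,0,1]
    - [0,0,0,0,0,0,1]
    - [0,0,0,0,0,0,1]
    - [0,0,0,0,0,0,1]

```text
clock: 15.9
eef_pos: [0.5209, -0.2465, 0.0617]
tool_rot: [-0.081, 0.702, 0.08, 0.703]
ft_force: [-5.0, 3.0, 14.4]
grip_width: 0.0171
```

Run:
```python
from h import *
o=get_obs(); print(o['clock'],o['eef_pos'],o['ft_force'],o['ft_torque'])
ims=[]
for n,s in (('side',(190,330,320,440)),('scene',(170,250,150,230))):
    c=camera(n); W=cloud(c); x,y,z=np.moveaxis(W,-1,0)
    A=(abs(x-.52)<.12)&(abs(y+.247)<.085)
    P=A&(z>.046)&(z<.0585); rect(W,'plate',P)
    p=W[P]; q=(p[:,:2]-[.52,-.248]); l=q@[-.974,-.225]; t=q@[.225,-.974]
    A_=np.c_[l,t,np.ones(len(l))]; k=abs(p[:,2]-np.median(p[:,2]))<.0025; s_=np.linalg.lstsq(A_[k],p[k,2],rcond=None)[0]
    print('tilt x,y',s_[:2].round(4),'ends +x,-x',(s_[2]+.064*s_[0]).round(4),(s_[2]-.064*s_[0]).round(4))
    a,b,e,f=s; ims.append(cv2.resize(c['frame'][a:b,e:f,::-1],(400,int(400*(b-a)/(f-e))),interpolation=cv2.INTER_CUBIC)[:400])
h=min(i.shape[0] for i in ims)
cv2.imwrite('pics/p7.png',np.hstack([i[:h] for i in ims]))
```

```text
15.9 [ 0.52087542 -0.24654476  0.06174105] [-4.98257393  2.96727361 14.4043736 ] [ 0.75963001  1.00254487 -0.04673622]
plate 1833 [ 520.3 -247.8] [163.8  77.3] 13.4 z 0.0526
tilt x,y [-0.0006 -0.001 ] ends +x,-x 0.0526 0.0527
plate 697 [ 519.2 -243.1] [164.9  76.5] 13.2 z 0.0541
tilt x,y [0.0003 0.0014] ends +x,-x 0.0543 0.0542
```

View pics/p7.png

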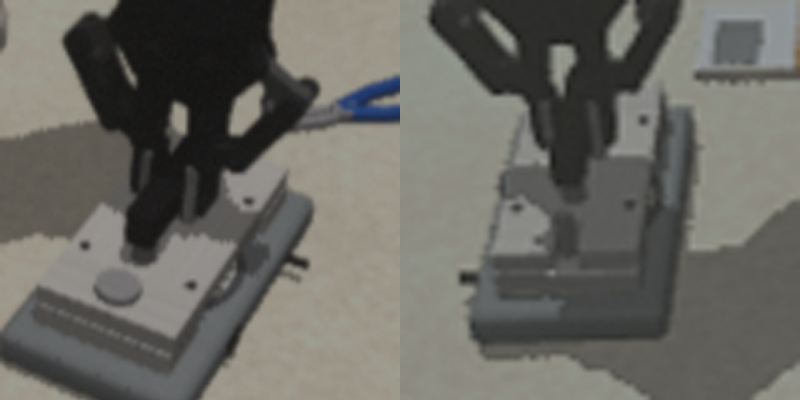

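The plate lies flat and has stopped going down while the force rose. I add a little press for margin, then hand in.

Emit:
play_rows:
  plan:
    - [0.5,0,-0.3,0,0,0,1]
    - [0.5,0,0,0,0,0,1]
    - [0,0,0,0,0,0,1]
    - [0,0,0,0,0,0,1]
    - [0,0,0,0,0,0,1]

```text
clock: 16.42
eef_pos: [0.5209, -0.2466, 0.0618]
tool_rot: [-0.081, 0.702, 0.08, 0.703]
ft_force: [-6.6, 3.6, 19.4]
grip_width: 0.017
```

Run:
```python
from h import *
o=get_obs(); print(o['clock'],o['eef_pos'],o['ft_force'],o['grip_width'])
print(job_done())
```

```text
16.4167 [ 0.52092065 -0.24656427  0.06175046] [-6.62521401  3.62034874 19.35269428] 0.01698706354826218
the job is handed in; nothing more can be done
None
```

The plate is home on the lens blocker and I handed the job in at 16.4 s with the gripper still holding it pressed down. The hand-in gives no verdict, so what follows is from my own checks.

**What I did:** I gripped the bow handle, carried the plate over, and lowered the slot around the guide post about 10 mm short of its place. I then slid it along about 8.4 mm until the hole dropped over the pin, and pressed it down against the lens.

**Last checks:**
- **Seating:** the height stopped changing at about 40 mm underside while the push rose from 8.6 to 19.4 N, so the plate is resting on the pedestals.
- **Flatness:** both cameras show a tilt under 0.002 rad, and the two ends agree to about 0.1 mm.
- **Other things on the counter:** I saw nothing else touched or moved, but I did not measure their positions again at the end.

**Disagreements and limits:**
- The two fixed cameras differed by up to 5 mm in absolute position, so I settled the fit mainly by force and height.
- A sideways force of about 7 N remains. I take it to be the pin or post touching inside its clearance.
- The lens bed's travel could not be read directly. I inferred it from the plate's height.

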